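# Snap the marker into its spring-clip holder

### The job

Tidy the bench: pick up the red-and-white marker and put it away in the blue pen holder, pressing it down from above between the steel spring fingers of both clips until they snap around it. It should lie level along the holder, seated on the bottom of both clips and about centred, either way round; then let go.

Things in the scene. Friction and masses are not known exactly. Their poses are not given: they have to be found in the camera images.
- marker_mid (a point): Middle of the marker (round, slightly tapered felt pen, red cap, white barrel, 135 mm long, 14 to 17 mm thick, about 25 g), on its centre line. It lies on the table among an awl, a pencil and a steel punch, this point 7.5 mm above the table. Its length runs along its y axis; z points up as it lies at the start. At least 20 mm is free on both sides of its middle.
- clip_seat (a point): Where the marker's middle must come to lie in the holder: on the centre line midway between the two clips, 45 mm above the table. The marker is to lie along this frame's y axis; x points across the clips, z up. The flat saddles under the seated marker are 7.5 mm below this point. A marker lying unpressed in the clip mouths is about 10 mm too high.
- clip_holder: Blue base plate 70 x 130 x 8 mm, fixed on the table; origin under its centre, y along its length, 45 mm straight below the seat. Two black posts 18 mm wide, 36 mm either side of the centre along y, each bear a steel spring clip 14 mm wide. Between the posts 54 mm is free for gripper fingers, down to the plate's top.
- clip_mouth (a point): Point on the clips' centre plane, 21 mm above the seat, level with the tops of the flared spring fingers; the mouth is about 26 mm wide there and narrows to a throat of 11 mm, 5.5 mm above the seat. The fingers yield sideways: pressing the marker straight down past both throats takes roughly 4 to 12 N in all, then they close over it and pull it down.

How it is judged:
On the way:
1. the marker is brought in from above: its middle is over the seat within 20 mm along the holder and 12 mm across it, roughly along the holder (20 degrees), 7 to 60 mm above its seated place (z of marker_mid in the frame of clip_seat between 0.007 and 0.06 m and x of marker_mid in the frame of clip_seat between -0.012 and 0.012 m and y of marker_mid in the frame of clip_seat between -0.02 and 0.02 m and angle between the y axis of marker_mid and the y axis of clip_seat, either way round below 0.35 rad), for 0.05 s.
At the end, for the whole second after the job is handed in: The marker stays, let go, in both clips, either way round: its middle within 5 mm of the seat in height, within 6 mm across the clips and within 20 mm along the holder, its length within 10 degrees of the holder's (z of marker_mid in the frame of clip_seat between -0.005 and 0.005 m and x of marker_mid in the frame of clip_seat between -0.006 and 0.006 m and y of marker_mid in the frame of clip_seat between -0.02 and 0.02 m and angle between the y axis of marker_mid and the y axis of clip_seat, either way round below 0.175 rad); the robot touches nothing.
It also fails if it takes over 40 s, if anything falls off the work surface, if the arm or the gripper's body presses on something with over 40 N, if the wrist force passes 120 N, or if a joint passes its speed limit or range.

### The arm

A 6-joint arm with a two-finger parallel gripper is mounted at the origin on a cart in front of the work surface, level with it; the furniture and walls round the work are solid. World frame = base frame: x ahead of the robot, y to its left, z up, the work surface at z = 0. Lengths are in m, angles in rad, forces in N, time in s.
With the tool pointing down it reaches from about 0.275 to 0.825 m from the base axis. Payload 5.2 kg.
Tool frame: the origin (TCP) lies at the centre of the arm's flange, where the gripper is bolted on; the fingertips stand 186 mm ahead of it and the grasp point (between the pads) lies 167 mm ahead of it (env.tcp_to_tips is the distance from the TCP to the fingertips, in m); x points along the fingers, y is the direction in which the jaws open and shut, and the axes are right-handed (so a half turn about x gives the same grasp; the last joint's range is limited). The gripper opens to 93 mm and grips with 3 to 60 N. Pads are 15 mm wide; open, the fingers measure 128 mm over their backs; the gripper's body (75 mm by 188 mm) begins 65 mm behind the grasp point.
Start: joints at [-1.334, 0.259, 1.535, -0, 1.348, -0.203], TCP at [0.234, -0.498, 0.405] pointing down, gripper open.
Joint ranges: [-3.14, 3.14], [-0.91, 2.08], [0.19, 2.58], [-1.22, 4.36], [0.22, 2.71], [-3.12, 3.12]. Speed limits (rad/s): [2.57, 2.57, 3.14, 3.14, 3.14, 3.14].

### API

Orientations are given as a unit quaternion [w, x, y, z].
In Python, from workcell import env, cams gives the robot as it stands.
- The arm moves only by the tool drive_tool, never from a script. Its argument "rows" is a list of rows, each a list of 3 entries, a list of its own where there are three numbers: the turn, a rotation vector about the tool's x, y, z in degrees, then the shift along the tool's x, y, z in cm, then the finger opening in cm, from 0 to 9.3. In form: [[[wx, wy, wz], [tx, ty, tz], jaw], ...]. A call has 1 to 8 rows; each row shifts and turns the commanded pose from where the row before left it, along the tool's axes as they then stand; what a row does not reach is not made up. A row lasts 1/12 s, in which the tool goes at most 41.7 mm and 7.16 degrees, less where a joint would pass 70% of its speed; a pose out of reach is approached as far as the arm can. A call is refused whole if a number of a shift passes 4.17 or a number of a turn 7.16, either way. A call with a gripper value outside its range is refused whole. The fingers move at their own pace and stop on an object; the grip force is fixed at half the most. Time passes only in rows, so rows that do not move let the fingers close. It gives the time, the measured TCP pose, the force and the opening at its end, in the units of the state.
- env.get_obs(): the state, without advancing time (a new reading comes with each control period).
- cams.camera(name): name is "scene" or "top" or "wrist"; returns a dict with "img" (400x640x3 uint8, red, green, blue), "depth" (400x640 float32, m along the optical axis (not along the pixel's ray), 0 where there is no reading), "K" (3x3 intrinsics, pixels), "dist" ([k1, k2, p1, p2, k3] as OpenCV has them; the pictures are not rectified), "rvec" (rotation vector, rad) and "tvec" (3), from world to camera coordinates, as OpenCV has them. Camera axes: x right, y down, z forward; pixel columns grow to the right and rows downward; lengths in m; the calibration is good to about 2 mm. A picture is of the moment at which its call begins.
- env.close_job(): hands the job in, once; it reports no verdict.
The state is a dict: "clock": time; "q": joint angles; "qd": joint speeds; "effort": joint torques, N m; "position": TCP position; "orientation": TCP orientation; "contact_force": force on the tool from outside, world axes, zero at the start; "wrist_torque": the same for the moment, N m; "grip_width": opening from 0.0 (shut) to 1.0 (fully open).
Only numpy, scipy, OpenCV 4.12 (cv2) and the standard library are available. Lean on these libraries where they do the work, as an engineer would, in place of code of your own. Each camera call takes 0.05 s, during which the arm holds its last target.

## Working session

There is one attempt and no reset: what is moved stays moved. The work goes in short steps, Python scripts to look and compute and a tool call to move; the robot and the scene stay as the last step left them, time stands still between calls to the robot, and variables do not carry over. Pictures are saved under pics/ and viewed, and the job is handed in when it is done.

Besides the shell and the picture viewer there is one more tool, called after ">>>" in YAML: its name, and indented under it one key for each argument. drive_tool: Moves the arm, as the interface text tells. Its arguments: {"type":"object","properties":{"rows":{"type":"array","items":{"type":"array"}}},"required":["rows"]}

```bash
mkdir -p pics; ls; cat > h.py <<'E'
from workcell import env, cams
import numpy as np, cv2
from scipy.spatial.transform import Rotation as R
def grab(n):
    c=cams.camera(n); np.savez('pics/%s.npz'%n,**c); return c
def w2p(c,P):
    return cv2.projectPoints(np.array(P,float).reshape(-1,3),c['rvec'],c['tvec'],c['K'],c['dist'])[0][:,0]
def p2w(c,uv,z=None):
    uv=np.array(uv,float).reshape(-1,2)
    n=cv2.undistortPoints(uv.reshape(-1,1,2),c['K'],c['dist'])[:,0]
    Rm=cv2.Rodrigues(c['rvec'])[0];t=np.array(c['tvec']).ravel()
    d=np.c_[n,np.ones(len(n))]@Rm; o=-Rm.T@t
    if z is None: s=np.array([c['depth'][int(round(v)),int(round(u))] for u,v in uv])
    else: s=(z-o[2])/d[:,2]
    return o+d*s[:,None]
def cloud(c):
    v,u=np.mgrid[0:400,0:640]; return p2w(c,np.c_[u.ravel(),v.ravel()]).reshape(400,640,3)
E
python3 - <<'E'
from h import *
for n in ['scene','top']:
    c=grab(n); cv2.imwrite('pics/%s0.png'%n,c['img'][:,:,::-1])
print(env.get_obs())
E
```

```text
pics
{'clock': 0.1, 'q': array([-1.33378170e+00,  2.59273313e-01,  1.53592851e+00, -3.63566079e-05,
        1.34799560e+00, -2.02793835e-01]), 'qd': array([-0.00119564, -0.00061639, -0.00247584, -0.0001884 , -0.00034474,
        0.00066516]), 'effort': array([ 2.57044921e-03, -4.38213837e+01, -2.84640813e+01,  7.20532984e-02,
        3.62392736e-02, -5.20075264e-05]), 'position': array([ 0.23414714, -0.49747312,  0.40401699]), 'orientation': array([-0.15368122, -0.6900554 , -0.15481537,  0.69009987]), 'contact_force': array([-0.48015601, -0.47377666, -0.54872983]), 'wrist_torque': array([-0.01226671,  0.01674407, -0.04710833]), 'grip_width': 1.0013699594206162}
```

View pics/top0.png

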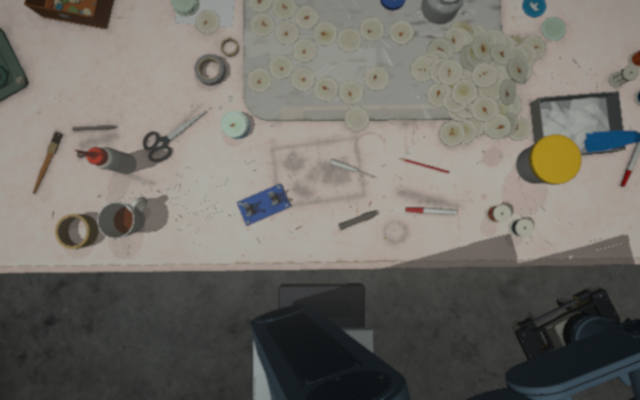

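View pics/scene0.png

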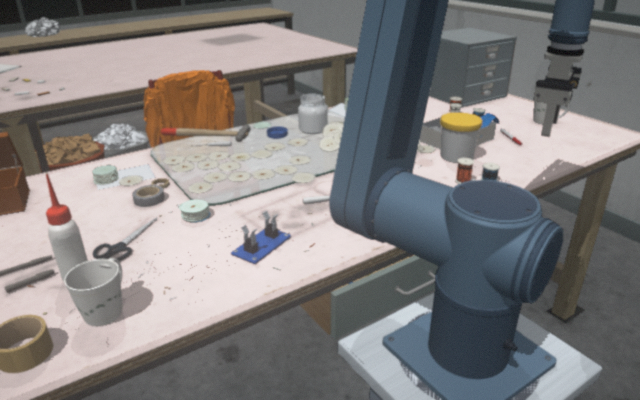

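The top view shows the marker at about (432,211), red cap to the left. The pencil (425,165), awl (352,168) and punch (358,219) are around it. The holder is at (264,204). A second red and white pen at (630,165) is far away from that group, so it isn't the target.

```bash
python3 - <<'E'
from h import *
c=dict(np.load('pics/top.npz'))
im=c['img'][130:270,220:500,::-1]
cv2.imwrite('pics/zoom.png',cv2.resize(im[:,:],None,fx=2.85,fy=2.85,interpolation=cv2.INTER_CUBIC))
W=cloud(c)
hsv=cv2.cvtColor(c['img'],cv2.COLOR_RGB2HSV)
# holder plate
m=cv2.inRange(hsv,(105,120,40),(130,255,255)); m[:170]=0;m[240:]=0;m[:,:220]=0;m[:,310:]=0
v,u=np.nonzero(m); print(len(u),u.min(),u.max(),v.min(),v.max())
P=p2w(c,np.c_[u,v],0.008); 
r=cv2.minAreaRect((P[:,:2]*1000).astype(np.float32)); print('plate',r)
print(cv2.boxPoints(r))
print('plate depth z',np.median(W[v,u,2]))
sub=W[180:225,230:300]; 
hi=sub[sub[...,2]>0.03]; print('hi',hi.mean(0) if len(hi) else 0,hi[:,2].max())
# marker: pts above table
print('table z', np.median(W[225:240,400:470,2]))
s=W[200:222,395:470]; print(np.round(s[11,::3]*1000,0)[:, :])
E
```

```text
558 240 285 187 221
plate ((484.3934020996094, 129.49012756347656), (61.54243469238281, 119.67027282714844), 22.378013610839844)
[[433.1593  173.10413]
 [478.71967  62.44596]
 [535.6275   85.87613]
 [490.06714 196.5343 ]]
plate depth z 0.008773604334353258
hi [0.48096786 0.11304004 0.15418369] 1.1731740626570213
table z -0.00042657840240378775
[[ 461. -223.    0.]
 [ 461. -231.    0.]
 [ 461. -239.   -1.]
 [ 461. -246.    4.]
 [ 460. -253.   14.]
 [ 460. -260.   14.]
 [ 460. -269.   12.]
 [ 460. -276.   15.]
 [ 460. -284.   15.]
 [ 460. -292.   16.]
 [ 460. -299.   20.]
 [ 459. -308.   16.]
 [ 459. -316.   12.]
 [ 459. -323.   16.]
 [ 459. -331.   16.]
 [ 459. -339.   17.]
 [ 459. -348.   12.]
 [ 459. -355.   14.]
 [ 459. -363.   16.]
 [ 459. -371.   16.]
 [ 458. -380.   11.]
 [ 459. -392.   -2.]
 [ 458. -399.    0.]
 [ 458. -407.    2.]
 [ 458. -417.   -5.]]
```

View pics/zoom.png

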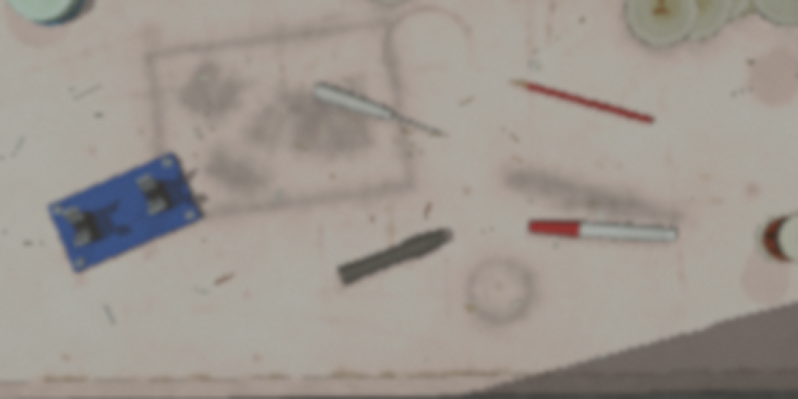

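```bash
cat >> h.py <<'E'
def plan(p,axis_deg,obs=None):
    """target TCP pos p, tool down, tool y along world yaw axis_deg mod 180; prints tool-frame deltas"""
    o=obs or env.get_obs(); q=o['orientation']; T=R.from_quat([q[1],q[2],q[3],q[0]])
    M=T.as_matrix(); best=None
    for a in (axis_deg,axis_deg+180):
        y=np.array([np.cos(np.radians(a)),np.sin(np.radians(a)),0]); x=np.array([0,0,-1.]); G=np.c_[x,y,np.cross(x,y)]
        rv=np.degrees((T.inv()*R.from_matrix(G)).as_rotvec())
        if best is None or np.linalg.norm(rv)<np.linalg.norm(best): best=rv
    print('pos',o['position'].round(4),'yaw_y',np.degrees(np.arctan2(M[1,1],M[0,1])).round(2),'tilt',(M[:,0]).round(4),'q',o['q'].round(2))
    print('shift cm (tool now)',(M.T@(np.array(p)-o['position'])*100).round(2),'turn deg',best.round(2))
E
python3 - <<'E'
from h import *
c=dict(np.load('pics/top.npz'))
W=cloud(c); s=W[198:226,398:472].reshape(-1,3); s=s[(s[:,2]>.007)&(s[:,2]<.03)]
cen,sz,ang=cv2.minAreaRect((s[:,:2]*1000).astype(np.float32)); print(cen,sz,ang)
hsv=cv2.cvtColor(c['img'],cv2.COLOR_RGB2HSV)[198:226,398:472]
d=s[:,:2]-s[:,:2].mean(0); ev=np.linalg.eigh(d.T@d)[1][:,1]; a=np.degrees(np.arctan2(ev[1],ev[0])); print('axis',a, s[:,:2].mean(0))
plan([.460,-.317,.36],a+90)
w=grab('wrist');cv2.imwrite('pics/w0.png',w['img'][:,:,::-1])
E
```

```text
(450.1919860839844, -314.520751953125) (135.45216369628906, 36.57058334350586) 85.16365814208984
axis 85.71269489427671 [ 0.46053958 -0.31460702]
pos [ 0.2341 -0.4975  0.404 ] yaw_y -64.8 tilt [-4.0e-04  1.6e-03 -1.0e+00] q [-1.33  0.26  1.54 -0.    1.35 -0.2 ]
shift cm (tool now) [  4.42  -6.71 -28.12] turn deg [-6.051e+01 -6.000e-02  7.000e-02]
```

View pics/w0.png

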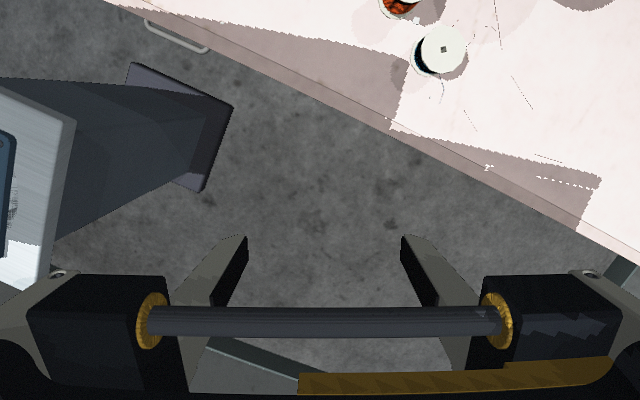

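The wrist camera looks along the fingers and sees the bench edge. I'll move over the marker first, then turn.

>>> drive_tool:
  rows:
    - [[0,0,0],[0.55,-0.84,-3.5],9.3]
    - [[0,0,0],[0.55,-0.84,-3.5],9.3]
    - [[0,0,0],[0.55,-0.84,-3.5],9.3]
    - [[0,0,0],[0.55,-0.84,-3.5],9.3]
    - [[0,0,0],[0.55,-0.84,-3.5],9.3]
    - [[0,0,0],[0.55,-0.84,-3.5],9.3]
    - [[0,0,0],[0.55,-0.84,-3.5],9.3]
    - [[0,0,0],[0.55,-0.84,-3.5],9.3]

```text
clock: 0.82
position: [0.46, -0.3162, 0.3603]
orientation: [-0.154, -0.69, -0.154, 0.69]
contact_force: [-0.4, -1.8, 0.6]
grip_width: 1.001
```

>>> drive_tool:
  rows:
    - [[-7.1,0,0],[0,0,0],9.3]
    - [[-7.1,0,0],[0,0,0],9.3]
    - [[-7.1,0,0],[0,0,0],9.3]
    - [[-7.1,0,0],[0,0,0],9.3]
    - [[-7.1,0,0],[0,0,0],9.3]
    - [[-7.1,0,0],[0,0,0],9.3]
    - [[-7.1,0,0],[0,0,0],9.3]
    - [[-7.1,0,0],[0,0,0],9.3]

```text
clock: 1.48
position: [0.4589, -0.3175, 0.3604]
orientation: [-0.465, -0.532, -0.466, 0.532]
contact_force: [0.4, 0.4, -0.4]
grip_width: 1.002
```

>>> drive_tool:
  rows:
    - [[-3.7,0,0],[0,0,0],9.3]
    - [[0,0,0],[0,0,0],9.3]
    - [[0,0,0],[0,0,0],9.3]

```text
clock: 1.73
position: [0.4589, -0.3176, 0.3605]
orientation: [0.48, 0.519, 0.48, -0.519]
contact_force: [-0.7, -0.6, -0.7]
grip_width: 1.0
```

```bash
python3 - <<'E'
from h import *
plan([.460,-.317,.36],-4.3)
w=grab('wrist');cv2.imwrite('pics/w1.png',w['img'][:,:,::-1])
E
```

```text
pos [ 0.4589 -0.3176  0.3605] yaw_y -4.44 tilt [-3.e-04  4.e-04 -1.e+00] q [-0.81  0.31  1.58  0.    1.25 -0.73]
shift cm (tool now) [ 0.05  0.11 -0.07] turn deg [-0.14 -0.02  0.02]
```

View pics/w1.png

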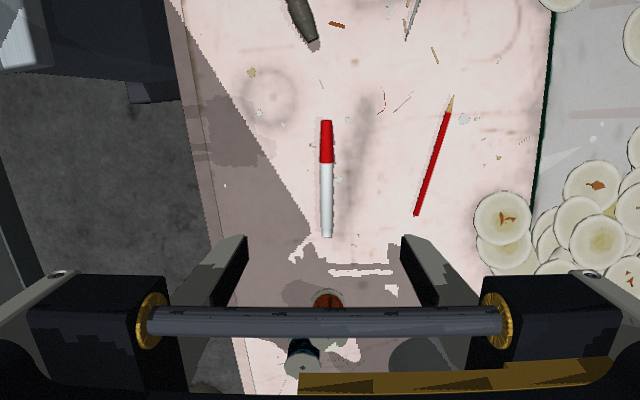

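The wrist view shows the marker upright in the picture, from the cap end at (325,120) to the barrel end at (328,237). I'll segment it to measure.

```bash
python3 - <<'E'
from h import *
c=dict(np.load('pics/wrist.npz'))
hsv=cv2.cvtColor(c['img'],cv2.COLOR_RGB2HSV)
W=cloud(c)
s=W[100:250,300:350]; m=(s[...,2]>.004)&(s[...,2]<.03)
p=s[m]; print(len(p), p.min(0),p.max(0))
d=p[:,:2]-p[:,:2].mean(0); ev=np.linalg.eigh(d.T@d)[1][:,1]; print('axis',np.degrees(np.arctan2(ev[1],ev[0])))
cen,sz,ang=cv2.minAreaRect((p[:,:2]*1000).astype(np.float32)); print(cen,sz,ang)
for y in np.arange(-.38,-.24,.02):
    k=p[abs(p[:,1]-y)<.004]; print(round(y,2),k[:,0].min().round(4),k[:,0].max().round(4),k[:,2].max().round(4))
print(p2w(c,[[320,120],[332,120],[322,237],[333,237]],.0075))
red=cv2.inRange(hsv,(0,150,80),(8,255,255)); red[:,:300]=0; red[:,350:]=0
v,u=np.nonzero(red[100:250]);v+=100; q=p2w(c,np.c_[u,v],.0075); print('red',q.min(0),q.max(0))
E
```

```text
1506 [ 0.4512689  -0.38452236  0.00576873] [ 0.4728117  -0.25001269  0.01694499]
axis 85.92703858460918
(462.37933349609375, -317.31787109375) (134.45347595214844, 15.449823379516602) 85.56937408447266
-0.38 0.4516 0.4638 0.0146
-0.36 0.4519 0.4664 0.0157
-0.34 0.4535 0.4678 0.0166
-0.32 0.4552 0.4693 0.0161
-0.3 0.4568 0.4706 0.0167
-0.28 0.4573 0.472 0.0166
-0.26 0.46 0.4723 0.0163Traceback (most recent call last):
  File "<stdin>", line 10, in <module>
    return umr_minimum(a, axis, None, out, keepdims, initial, where)
ValueError: zero-size array to reduction operation minimum which has no identity
```

The marker's middle is at (0.462, -0.317), axis 85.7°, length 134.5 mm, top about 16 mm. That agrees with the top view and the given size. The pencil is about 10 cm off, so I'll descend with the jaws at 5 cm.

>>> drive_tool:
  rows:
    - [[0,0,0],[3,0.34,0],5]
    - [[0,0,0],[3,0,0],5]
    - [[0,0,0],[3,0,0],5]
    - [[0,0,0],[3,0,0],5]
    - [[0,0,0],[2,0,0],5]
    - [[0,0,0],[0,0,0],5]

```text
clock: 2.28
position: [0.4609, -0.3165, 0.2163]
orientation: [-0.477, -0.519, -0.483, 0.519]
contact_force: [0.7, 0.8, -1.0]
grip_width: 0.619
```

```bash
python3 - <<'E'
from h import *
plan([.4623,-.3173,.188],-4.3)
w=grab('wrist');cv2.imwrite('pics/w2.png',w['img'][:,:,::-1])
print(env.get_obs()['grip_width'])
E
```

```text
pos [ 0.4609 -0.3165  0.2163] yaw_y -4.41 tilt [-0.006   0.0062 -1.    ] q [-0.8   0.47  1.73 -0.    0.94 -0.72]
shift cm (tool now) [2.83 0.17 0.08] turn deg [-0.11 -0.33  0.37]
0.5765926043644181
```

View pics/w2.png

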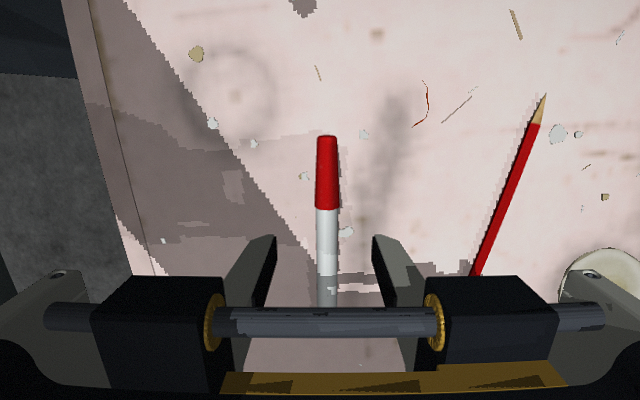

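The marker runs at x≈326, midway between the fingers (275 to 373). I'll let the arm settle and then go down.

>>> drive_tool:
  rows:
    - [[0,0,0],[0.5,0,0],5]
    - [[0,0,0],[0,0,0],5]
    - [[0,0,0],[0,0,0],5]
    - [[0,0,0],[0,0,0],5]

```text
clock: 2.67
position: [0.4627, -0.3183, 0.2171]
orientation: [0.482, 0.518, 0.48, -0.518]
contact_force: [-0.2, -0.2, 0.2]
grip_width: 0.542
```

```bash
python3 - <<'E'
from h import *
plan([.4623,-.3173,.188],-4.3)
E
```

```text
pos [ 0.4627 -0.3183  0.2171] yaw_y -4.31 tilt [ 0.0018 -0.0018 -1.    ] q [-0.8   0.47  1.73  0.    0.94 -0.73]
shift cm (tool now) [ 2.91 -0.05 -0.1 ] turn deg [-0.01  0.1  -0.11]
```

>>> drive_tool:
  rows:
    - [[0,0,0],[1,0,-0.1],5]
    - [[0,0,0],[0.9,0,0],5]
    - [[0,0,0],[0.4,0,0],5]
    - [[0,0,0],[0.2,0,0],5]
    - [[0,0,0],[0,0,0],5]
    - [[0,0,0],[0,0,0],5]
    - [[0,0,0],[0,0,0],5]

```text
clock: 3.25
position: [0.4625, -0.317, 0.1908]
orientation: [-0.481, -0.518, -0.481, 0.518]
contact_force: [-0.1, -0.5, -0.3]
grip_width: 0.535
```

```bash
python3 - <<'E'
from h import *
plan([.4623,-.3173,.188],-4.3)
E
```

```text
pos [ 0.4625 -0.317   0.1908] yaw_y -4.3 tilt [ 1.e-04 -1.e-04 -1.e+00] q [-0.8   0.51  1.75 -0.    0.88 -0.72]
shift cm (tool now) [ 0.28 -0.02  0.03] turn deg [-0.    0.01 -0.01]
```

>>> drive_tool:
  rows:
    - [[0,0,0],[0.3,0,0],5]
    - [[0,0,0],[0,0,0],3.5]
    - [[0,0,0],[0,0,0],2.5]
    - [[0,0,0],[0,0,0],1]
    - [[0,0,0],[0,0,0],0]
    - [[0,0,0],[0,0,0],0]
    - [[0,0,0],[0,0,0],0]
    - [[0,0,0],[0,0,0],0]

```text
clock: 3.92
position: [0.4624, -0.3169, 0.1878]
orientation: [-0.481, -0.518, -0.481, 0.518]
contact_force: [-0.7, 0.5, 1.6]
grip_width: 0.159
```

>>> drive_tool:
  rows:
    - [[0,0,0],[0,0,0],0]
    - [[0,0,0],[0,0,0],0]
    - [[0,0,0],[0,0,0],0]
    - [[0,0,0],[0,0,0],0]
    - [[0,0,0],[0,0,0],0]

```text
clock: 4.33
position: [0.4624, -0.3169, 0.1879]
orientation: [-0.481, -0.518, -0.481, 0.518]
contact_force: [-0.5, -0.9, 2.6]
grip_width: 0.158
```

The jaws stopped at 14.7 mm, so the marker is held. Lifting.

>>> drive_tool:
  rows:
    - [[0,0,0],[-0.5,0,0],0]
    - [[0,0,0],[-1.5,0,0],0]
    - [[0,0,0],[-2.5,0,0],0]
    - [[0,0,0],[-3,0,0],0]
    - [[0,0,0],[-3,0,0],0]
    - [[0,0,0],[-1.5,0,0],0]
    - [[0,0,0],[0,0,0],0]
    - [[0,0,0],[0,0,0],0]

```text
clock: 5.0
position: [0.4625, -0.3169, 0.3085]
orientation: [0.482, 0.518, 0.48, -0.518]
contact_force: [0.0, 0.2, 0.1]
grip_width: 0.161
```

```bash
python3 - <<'E'
from h import *
plan([.4623,-.1,.30],22.4)
plan([.4845,.1295,.30],22.4)
w=grab('wrist');cv2.imwrite('pics/w3.png',w['img'][:,:,::-1])
print(env.get_obs()['grip_width'])
E
```

```text
pos [ 0.4625 -0.3169  0.3085] yaw_y -4.3 tilt [ 0.0016 -0.0015 -1.    ] q [-0.8   0.36  1.64  0.    1.14 -0.72]
shift cm (tool now) [  0.82  -1.65 -21.63] turn deg [-26.7    0.1   -0.08]
pos [ 0.4625 -0.3169  0.3085] yaw_y -4.3 tilt [ 0.0016 -0.0015 -1.    ] q [-0.8   0.36  1.64  0.    1.14 -0.72]
shift cm (tool now) [  0.79  -1.15 -44.68] turn deg [-26.7    0.1   -0.08]
0.1576140999930779
```

View pics/w3.png

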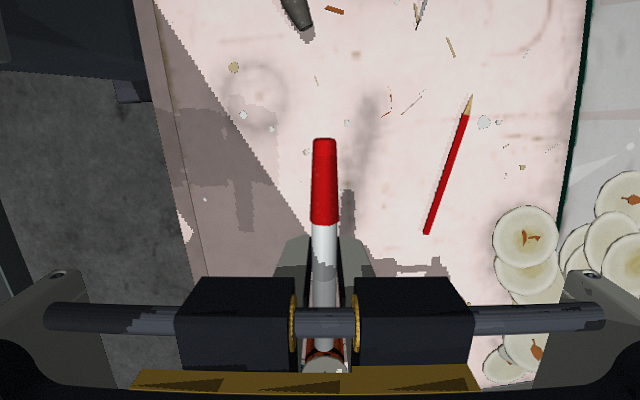

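The marker is held, cap end forward at (325,140). Carrying it towards the holder, then looking again.

>>> drive_tool:
  rows:
    - [[0,0,0],[0,0,-2],0]
    - [[0,0,0],[0,-0.1,-3.5],0]
    - [[0,0,0],[0,-0.1,-3.5],0]
    - [[0,0,0],[0,-0.1,-3.5],0]
    - [[0,0,0],[0,-0.1,-3.5],0]
    - [[0,0,0],[0,-0.1,-3.5],0]
    - [[0,0,0],[0,-0.1,-3.5],0]
    - [[0,0,0],[0,-0.1,-3.5],0]

```text
clock: 5.72
position: [0.4744, -0.0503, 0.3059]
orientation: [-0.48, -0.518, -0.482, 0.519]
contact_force: [0.0, -0.1, -1.1]
grip_width: 0.158
```

>>> drive_tool:
  rows:
    - [[-6.7,0,0],[0,0,0],0]
    - [[-6.7,0,0],[0,0,0],0]
    - [[-6.7,0,0],[0,0,0],0]
    - [[-6.6,0,0],[0,0,0],0]
    - [[0,0,0],[0,0,0],0]
    - [[0,0,0],[0,0,0],0]
    - [[0,0,0],[0,0,0],0]

```text
clock: 6.3
position: [0.475, -0.0521, 0.3068]
orientation: [0.586, 0.394, 0.588, -0.395]
contact_force: [0.7, 0.0, 0.5]
grip_width: 0.156
```

```bash
python3 - <<'E'
from h import *
plan([.4845,.1295,.30],22.4)
w=grab('wrist');cv2.imwrite('pics/w4.png',w['img'][:,:,::-1])
E
```

```text
pos [ 0.475  -0.0521  0.3068] yaw_y 22.19 tilt [-1.9e-03  7.0e-04 -1.0e+00] q [-0.34  0.22  1.84  0.    1.08 -0.73]
shift cm (tool now) [  0.69   7.74 -16.46] turn deg [-0.21 -0.08  0.09]
```

View pics/w4.png

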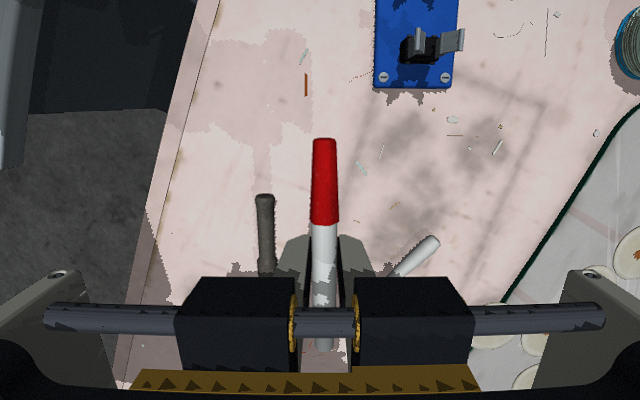

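The near half of the holder shows at (415,45). I'll move closer, staying off to the side so the cap doesn't hide the clips.

>>> drive_tool:
  rows:
    - [[-0.2,0,0],[0,1,-2],0]
    - [[0,0,0],[0,1,-2.5],0]
    - [[0,0,0],[0,1,-2.5],0]
    - [[0,0,0],[0,0.5,-1],0]
    - [[0,0,0],[0,0,0],0]
    - [[0,0,0],[0,0,0],0]
    - [[0,0,0],[0,0,0],0]

```text
clock: 6.93
position: [0.4771, 0.0345, 0.3077]
orientation: [0.588, 0.392, 0.588, -0.393]
contact_force: [0.0, 0.5, -0.3]
grip_width: 0.16
```

```bash
python3 - <<'E'
from h import *
plan([.4845,.1295,.30],22.4)
w=grab('wrist');cv2.imwrite('pics/w5.png',w['img'][:,:,::-1])
E
```

```text
pos [0.4771 0.0345 0.3077] yaw_y 22.58 tilt [ 1.e-04 -6.e-04 -1.e+00] q [-0.16  0.22  1.84 -0.    1.08 -0.56]
shift cm (tool now) [ 0.77  4.33 -8.49] turn deg [0.18 0.03 0.01]
```

View pics/w5.png

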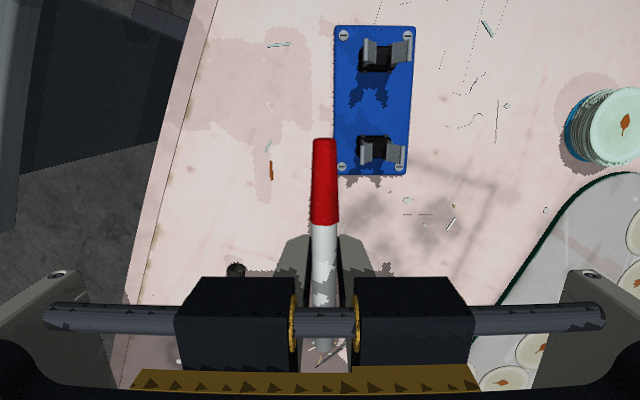

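The whole holder is visible: plate from (333,25) to (410,175), clips at about (385,55) and (380,150). I'll measure the plate, the clips and the held marker in this one picture.

```bash
python3 - <<'E'
from h import *
c=dict(np.load('pics/wrist.npz')); W=cloud(c)
hsv=cv2.cvtColor(c['img'],cv2.COLOR_RGB2HSV)
m=cv2.inRange(hsv,(105,120,40),(130,255,255)); m[200:]=0;m[:,:325]=0;m[:,425:]=0
m=cv2.morphologyEx(m,cv2.MORPH_OPEN,np.ones((3,3),np.uint8))
v,u=np.nonzero(m); print('plate z',np.median(W[v,u,2]),len(u))
P=p2w(c,np.c_[u,v],0.008)
r=cv2.minAreaRect((P[:,:2]*1000).astype(np.float32)); print('plate',r); B=cv2.boxPoints(r); print(B)
cen=np.array(r[0])/1000
e=max([(B[1]-B[0]),(B[2]-B[1])],key=np.linalg.norm); a=np.degrees(np.arctan2(e[1],e[0]))%180; print('axis',a)
ay=np.array([np.cos(np.radians(a)),np.sin(np.radians(a))]); ax=np.array([ay[1],-ay[0]])
S=W[15:200,325:425].reshape(-1,3); S=S[(S[:,2]>.03)&(S[:,2]<.075)]
loc=np.c_[(S[:,:2]-cen)@ax,(S[:,:2]-cen)@ay,S[:,2]]*1000
for sgn in (-1,1):
  L=loc[(loc[:,1]*sgn>0)]
  for z in range(30,72,4):
    k=L[abs(L[:,2]-z)<2]
    if len(k): print(sgn,z,len(k),'x',np.percentile(k[:,0],[2,50,98]).round(1),'y',np.percentile(k[:,1],[2,98]).round(1))
# marker
s=W[130:260,300:345].reshape(-1,3); s=s[(s[:,2]>.10)&(s[:,2]<.17)]
o=env.get_obs();q=o['orientation'];M=R.from_quat([q[1],q[2],q[3],q[0]]).as_matrix()
t=(s-o['position'])@M*1000  # tool coords
print('marker',len(t))
for z in range(-70,0,8):
    k=t[abs(t[:,2]-z)<3]
    if len(k)>5: print('tz',z,'top x',np.percentile(k[:,0],[1]).round(1),'y',np.percentile(k[:,1],[2,50,98]).round(1))
print(t[:,2].min())
E
```

```text
plate z 0.007757104507710805 8470
plate ((485.8397216796875, 128.52207946777344), (68.51181030273438, 127.77603912353516), 22.662256240844727)
[[429.6127  174.27869]
 [478.84457  56.36799]
 [542.0668   82.76547]
 [492.83487 200.67618]]
axis 112.662254
-1 30 4 x [-11.4  -2.    9.7] y [-30.8 -29.3]
-1 34 29 x [-12.1  -0.1  10.6] y [-41.6 -29.5]
-1 38 190 x [-4.5  1.6  6.7] y [-41.9 -29.9]
-1 42 7 x [-12.1 -11.4  11.1] y [-31.3 -28.9]
-1 46 11 x [-11.8 -10.4  10.8] y [-30.8 -29.1]
-1 50 38 x [-7.6  5.8  9.1] y [-42.7 -29.4]
-1 54 127 x [-9.   6.8  9.2] y [-42.4 -29.5]
-1 58 127 x [-11.5   9.4  11.9] y [-42.4 -29.2]
-1 62 97 x [-13.6  12.   13.6] y [-42.3 -29.5]
-1 66 181 x [-16.5  13.1  16.6] y [-42.5 -29.3]
1 30 10 x [-10.9  -1.7  10.2] y [28.9 29.7]
1 34 29 x [-11.6  -0.2  10.5] y [28.7 40.8]
1 38 242 x [-7.1  1.8  6.7] y [29.1 42. ]
1 42 6 x [-11.5 -10.8  10.6] y [28.9 30.3]
1 46 8 x [-11.4 -10.4  11.7] y [29.1 30.9]
1 50 58 x [-9.7  5.7  8.9] y [28.9 42.8]
1 54 158 x [-8.2  6.9  9.3] y [29.  42.6]
1 58 148 x [-10.3   9.6  12. ] y [29.  42.2]
1 62 156 x [-15.3  11.9  13.9] y [28.8 42. ]
1 66 238 x [-16.2 -12.7  16.8] y [28.6 42.6]
1 70 1 x [15. 15. 15.] y [30.7 30.7]
marker 3702
tz -62 top x [172.5] y [-5.   1.3  7. ]
tz -54 top x [172.4] y [-5.1  1.3  7.6]
tz -46 top x [172.1] y [-5.7  1.3  7.7]
tz -38 top x [171.6] y [-6.4  1.3  8.4]
tz -30 top x [171.3] y [-6.4  1.3  8.5]
tz -22 top x [171.1] y [-6.8  1.1  9.1]
tz -14 top x [171.9] y [-6.   0.8  8.1]
tz -6 top x [158.6] y [-8.7  0.8  9.9]
-66.99151093464285
```

The clips sit symmetric about (0.4858, 0.1285) with axis 112.66°. Saddles are at 38 mm, finger tops at 66 mm and posts at ±36 mm, matching the data. In the tool frame the marker's middle is at x≈180, y≈+1.2, z≈0 mm, so it is level. The seated TCP is (0.4847, 0.1280, 0.225). Moving above it.

>>> drive_tool:
  rows:
    - [[0,0,0],[0,1.3,-2.5],0]
    - [[0,0,0],[0,1.3,-2.5],0]
    - [[0,0,0],[0,1.2,-2.4],0]
    - [[0,0,0],[0,0.4,-1],0]
    - [[0,0,0],[0,0,0],0]
    - [[0,0,0],[0,0,0],0]
    - [[0,0,0],[0,0,0],0]

```text
clock: 7.57
position: [0.4835, 0.1277, 0.3077]
orientation: [0.588, 0.392, 0.588, -0.393]
contact_force: [-0.8, -0.5, -0.5]
grip_width: 0.158
```

```bash
python3 - <<'E'
from h import *
plan([.4847,.1280,.265],22.66)
E
```

```text
pos [0.4835 0.1277 0.3077] yaw_y 22.56 tilt [-2.e-04 -7.e-04 -1.e+00] q [ 0.04  0.26  1.79 -0.    1.09 -0.36]
shift cm (tool now) [4.27 0.12 0.01] turn deg [-0.1   0.03  0.03]
```

>>> drive_tool:
  rows:
    - [[-0.1,0,0],[1,0.12,0],0]
    - [[0,0,0],[1.5,0,0],0]
    - [[0,0,0],[1,0,0],0]
    - [[0,0,0],[0.5,0,0],0]
    - [[0,0,0],[0.2,0,0],0]
    - [[0,0,0],[0,0,0],0]
    - [[0,0,0],[0,0,0],0]

```text
clock: 8.15
position: [0.4848, 0.1292, 0.2659]
orientation: [0.589, 0.392, 0.588, -0.392]
contact_force: [0.2, -0.2, -0.3]
grip_width: 0.157
```

```bash
python3 - <<'E'
from h import *
plan([.4847,.1280,.225],22.66)
w=grab('wrist');cv2.imwrite('pics/w6.png',w['img'][:,:,::-1])
w=grab('scene');cv2.imwrite('pics/s6.png',cv2.resize(w['img'][180:290,190:340,::-1],None,fx=5,fy=5,interpolation=cv2.INTER_CUBIC))
E
```

```text
pos [0.4848 0.1292 0.2659] yaw_y 22.68 tilt [ 2.e-04 -0.e+00 -1.e+00] q [ 0.04  0.31  1.83 -0.    0.99 -0.36]
shift cm (tool now) [ 4.09 -0.05  0.1 ] turn deg [ 0.02  0.01 -0.01]
```

View pics/w6.png

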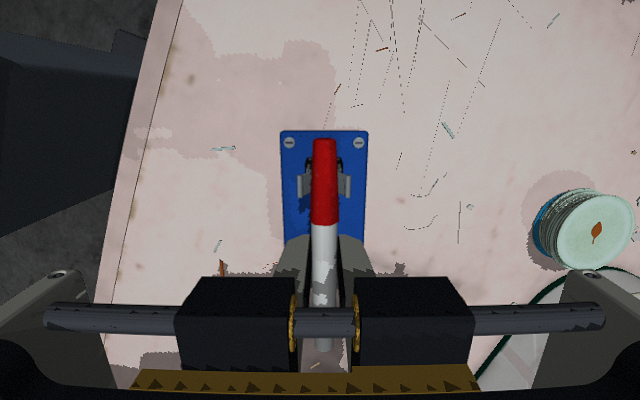

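View pics/s6.png

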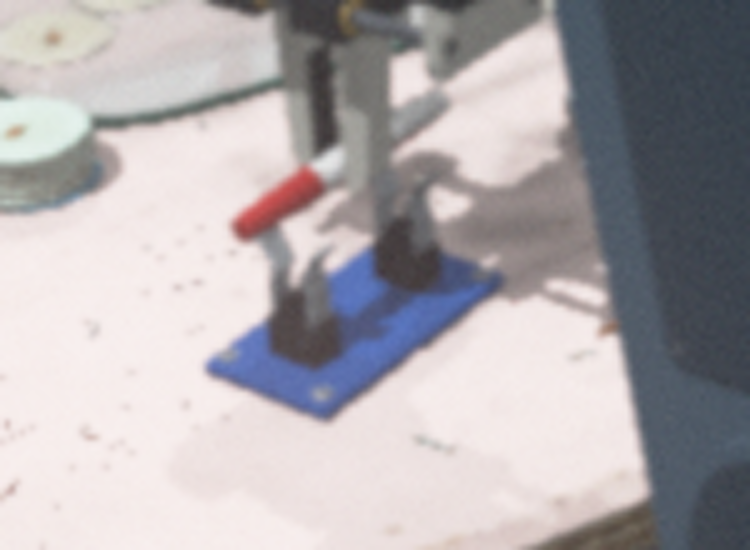

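The marker (x≈325) is centred over the far clip's flares (298 to 350), and the scene view agrees. Descending into the mouth, then pressing slowly.

>>> drive_tool:
  rows:
    - [[0,0,0],[0.8,-0.03,0.1],0]
    - [[0,0,0],[0.8,0,0],0]
    - [[0,0,0],[0.6,0,0],0]
    - [[0,0,0],[0.4,0,0],0]
    - [[0,0,0],[0,0,0],0]
    - [[0,0,0],[0,0,0],0]

```text
clock: 8.75
position: [0.4846, 0.1283, 0.2394]
orientation: [0.588, 0.392, 0.589, -0.392]
contact_force: [0.0, -0.1, -0.2]
grip_width: 0.158
```

>>> drive_tool:
  rows:
    - [[0,0,0],[0.2,0,0],0]
    - [[0,0,0],[0.2,0,0],0]
    - [[0,0,0],[0.2,0,0],0]
    - [[0,0,0],[0,0,0],0]
    - [[0,0,0],[0,0,0],0]

```text
clock: 9.17
position: [0.4849, 0.1282, 0.2341]
orientation: [0.589, 0.392, 0.588, -0.392]
contact_force: [0.2, -0.2, 2.2]
grip_width: 0.16
```

Contact at the expected height (2.2 N). Pressing on.

>>> drive_tool:
  rows:
    - [[0,0,0],[0.2,0,0],0]
    - [[0,0,0],[0.2,0,0],0]
    - [[0,0,0],[0,0,0],0]
    - [[0,0,0],[0,0,0],0]

```text
clock: 9.5
position: [0.4844, 0.1283, 0.2292]
orientation: [0.588, 0.392, 0.589, -0.392]
contact_force: [0.0, 1.7, -4.5]
grip_width: 0.157
```

>>> drive_tool:
  rows:
    - [[0,0,0],[0.2,0,0],0]
    - [[0,0,0],[0.2,0,0],0]
    - [[0,0,0],[0,0,0],0]
    - [[0,0,0],[0,0,0],0]

```text
clock: 9.83
position: [0.4846, 0.1283, 0.2256]
orientation: [0.588, 0.392, 0.589, -0.392]
contact_force: [-0.1, -0.2, 0.3]
grip_width: 0.157
```

The force flipped to −4.5 N, so the clips pulled the marker down, and it then fell to about 0. One more millimetre to find the saddles, then a check.

>>> drive_tool:
  rows:
    - [[0,0,0],[0.1,0,0],0]
    - [[0,0,0],[0.05,0,0],0]
    - [[0,0,0],[0,0,0],0]
    - [[0,0,0],[0,0,0],0]

```text
clock: 10.17
position: [0.4846, 0.1283, 0.2252]
orientation: [0.589, 0.392, 0.589, -0.392]
contact_force: [-3.3, 0.7, 9.8]
grip_width: 0.156
```

```bash
python3 - <<'E'
from h import *
w=grab('scene');cv2.imwrite('pics/s7.png',cv2.resize(w['img'][180:290,190:340,::-1],None,fx=5,fy=5,interpolation=cv2.INTER_CUBIC))
print(env.get_obs()['contact_force'])
E
```

```text
[-2.10728833 -0.20776049  9.0978789 ]
```

View pics/s7.png

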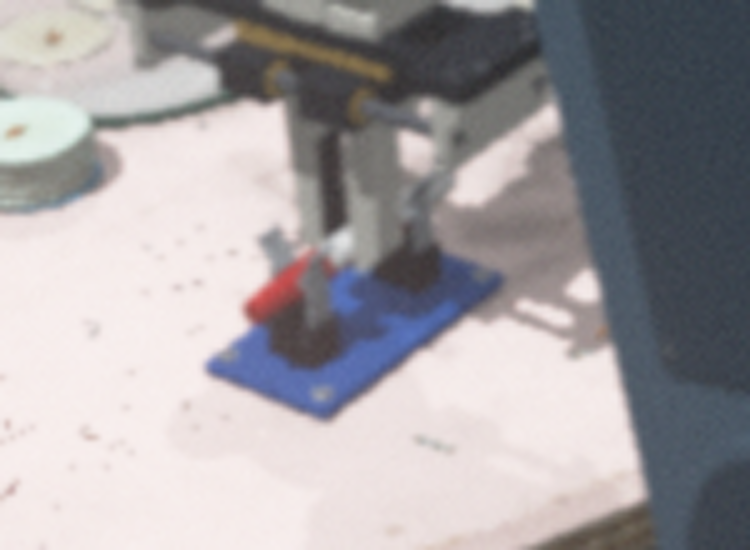

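The marker lies in the clip at (290,285) and the stiff 9 N contact means it is on the saddles. Releasing and backing straight up.

>>> drive_tool:
  rows:
    - [[0,0,0],[-0.1,0,0],0]
    - [[0,0,0],[0,0,0],2]
    - [[0,0,0],[0,0,0],3]
    - [[0,0,0],[0,0,0],4.5]
    - [[0,0,0],[0,0,0],4.5]
    - [[0,0,0],[0,0,0],4.5]
    - [[0,0,0],[0,0,0],4.5]

```text
clock: 10.8
position: [0.4847, 0.1283, 0.2252]
orientation: [0.589, 0.392, 0.589, -0.392]
contact_force: [0.6, 1.0, 0.4]
grip_width: 0.476
```

>>> drive_tool:
  rows:
    - [[0,0,0],[-0.5,0,0],4.5]
    - [[0,0,0],[-1,0,0],4.5]
    - [[0,0,0],[-2,0,0],4.5]
    - [[0,0,0],[-3,0,0],4.5]
    - [[0,0,0],[-3,0,0],4.5]
    - [[0,0,0],[-2,0,0],4.5]
    - [[0,0,0],[0,0,0],4.5]
    - [[0,0,0],[0,0,0],4.5]

```text
clock: 11.47
position: [0.4849, 0.1283, 0.3422]
orientation: [0.59, 0.393, 0.587, -0.391]
contact_force: [0.1, -0.6, 0.1]
grip_width: 0.486
```

>>> drive_tool:
  rows:
    - [[0,0,0],[0,-1.5,2],4.5]
    - [[0,0,0],[0,-1.5,3],4.5]
    - [[0,0,0],[0,-1.5,3],4.5]
    - [[0,0,0],[0,-0.5,1.5],4.5]
    - [[0,0,0],[0,0,0],4.5]
    - [[0,0,0],[0,0,0],4.5]
    - [[0,0,0],[0,0,0],4.5]

```text
clock: 12.05
position: [0.4749, 0.0219, 0.3395]
orientation: [0.588, 0.392, 0.589, -0.392]
contact_force: [0.0, 0.4, -0.9]
grip_width: 0.483
```

```bash
python3 - <<'E'
from h import *
c=grab('wrist');cv2.imwrite('pics/w8.png',c['img'][:,:,::-1])
W=cloud(c); cen=np.array([.4858,.1285]); a=np.radians(112.66)
ay=np.array([np.cos(a),np.sin(a)]); ax=np.array([ay[1],-ay[0]])
S=W.reshape(-1,3); L=np.c_[(S[:,:2]-cen)@ax,(S[:,:2]-cen)@ay,S[:,2]]*1000
L=L[(abs(L[:,0])<12)&(abs(L[:,1])<90)&(L[:,2]>33)&(L[:,2]<80)]
for y in range(-75,80,10):
    k=L[abs(L[:,1]-y)<3]
    if len(k): print(y,len(k),'x',np.percentile(k[:,0],[3,97]).round(1),'z top',np.percentile(k[:,2],[50,97]).round(1))
k=L[abs(L[:,0])<4]; print('ends',k[:,1].min(),k[:,1].max()); print(env.get_obs()['contact_force'],env.get_obs()['clock'])
E
```

```text
-65 86 x [-6.2  5.2] z top [50.8 52.4]
-55 106 x [-7.3  6.5] z top [51.4 53.6]
-45 135 x [-7.6 10.3] z top [52.1 58.8]
-35 198 x [-11.2  11.7] z top [53.1 60.5]
-25 121 x [-7.2  6.6] z top [51.6 53.6]
-15 126 x [-7.2  7. ] z top [51.6 53.6]
-5 139 x [-7.   7.6] z top [51.5 53.7]
5 135 x [-7.1  6.8] z top [51.6 54.2]
15 131 x [-6.9  5.9] z top [51.7 54.1]
25 153 x [-7.5  7.2] z top [52.1 54.3]
35 242 x [-11.6  11.4] z top [53.4 61.5]
45 145 x [-6.8  7.5] z top [51.5 53.9]
55 143 x [-6.5  6.9] z top [51.  52.9]
65 84 x [-5.9  5.4] z top [50.7 52.2]
ends -67.8105974131968 66.84014950947552
[-0.16907905  0.04717256  0.07920097] 12.1
```

View pics/w8.png

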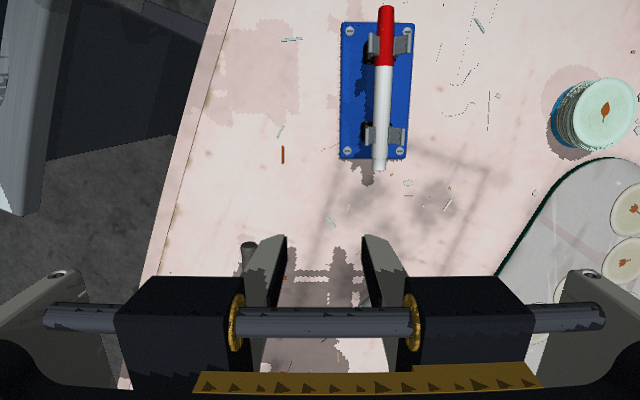

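The marker lies along the holder from (386,8) to (379,168), inside both clips. It is level, with its top at about 53 mm along its whole length, centred within 1 mm both ways, and the gripper is clear. Handing in.

```bash
python3 - <<'E'
from workcell import env
print(env.close_job())
E
```

```text
the job is handed in; nothing more can be done
None
```

The red-and-white marker is seated in both clips of the blue holder and released, and I handed the job in at about 12 s of the 40 s allowed.

I gripped it at its middle, brought it in from above and pressed it straight down. I felt contact at the expected height. The force then turned to a downward pull as the clips snapped shut, and rose to about 9 N on the saddles.

**Last checks, from the wrist camera's depth picture:**
- **Height:** the marker's top is at about 53 mm along its whole length. That puts it level, with its middle at about 45 mm, which is the seat height.
- **Position:** across the clips it is centred within about 0.5 mm. Its ends are at −67.8 and +66.8 mm along the holder, so it is centred there to about 0.5 mm.
- **Alignment:** its length runs parallel to the holder within about 1 degree.
- **Release:** the gripper stands more than 10 cm away with about 0 N on the wrist.

No check failed. The camera and force readings agreed. The top and wrist views of the marker's position and of the holder's each agreed within 3 mm.

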